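Flip a kickstand down and hold its test frame upright

ROBOT

A 7-joint arm with a two-finger parallel gripper is mounted at the origin on a cart in front of the work surface, level with it; the furniture and walls round the work are solid. World frame = base frame: x ahead of the robot, y to its left, z up, the work surface at z = 0. Lengths are in m, angles in rad, forces in N, time in s.
With the tool pointing down it reaches from about 0.425 to 0.825 m from the base axis. Payload 3.6 kg.
Tool frame: the origin (TCP) lies at the very end of the fingers, on their centre line; the grasp point (between the pads) lies robot.grip_point_offset behind it (robot.grip_point_offset is the distance from the TCP to the grasp point, in m); y points along the fingers, x is the direction in which the jaws open and shut, and the axes are right-handed (so a half turn about y gives the same grasp; the last joint's range is limited). The gripper opens to 85 mm and grips with 20 to 120 N. Pads are 22 mm wide; open, the fingers measure 114 mm over their backs; the gripper's body (76 mm by 85 mm) begins 54 mm behind the grasp point. The pads swing forward as they close: fully open they stand 13 mm farther back than shut.
Start: joints at [-1.188, 0.615, -0.013, 1.423, 0.008, 1.103, -0.04], TCP at [0.259, 0.596, 0.2] pointing down, gripper open.
Joint ranges: [-3.12, 3.12], [-0.3, 2.06], [-1.34, 1.32], [0.26, 2.42], [-1.36, 4.5], [0.01, 1.98], [-2.84, 2.84]. Speed limits (rad/s): [2.79, 2.79, 3.14, 3.14, 3.14, 3.14, 3.14].

INTERFACE

Orientations are given as a unit quaternion [w, x, y, z].
In Python, from station import status, imaging, robot gives the robot as it stands. The module is installed in compiled form; this text tells all that it offers.
- The arm moves only by the shell command python3 -m pendant 'ROWS' [FORCE]. ROWS is a JSON object of lists of equal length, an entry for each row: "claw": the finger opening in mm, from 0 to 85.4; "dp": the shift along the tool's x, y, z as a fraction of full scale, a list of three; "rot": the turn, a rotation vector about the tool's x, y, z as a fraction of full scale, a list of three. In form: {"claw": [claw, ...], "dp": [[dx, dy, dz], ...], "rot": [[rx, ry, rz], ...]}. A call has 1 to 10 rows; each row shifts and turns the commanded pose from where the row before left it, along the tool's axes as they then stand; what a row does not reach is not made up. Full scale, the value 1, is 0.02 m for a shift and 0.12 rad for a turn. A row lasts 1/12 s, in which the tool goes at most 41.7 mm and 7.16 degrees, less where a joint would pass 70% of its speed; a pose out of reach is approached as far as the arm can. A call with a number of a shift or a turn outside -1 to 1 is refused whole. A call with a gripper value outside its range is refused whole. The fingers move at their own pace and stop on an object; FORCE is the grip in N (left out, the last holds). Time passes only in rows, so rows that do not move let the fingers close. It gives the time, the measured TCP pose, the force and the opening at its end, in the units of the state.
- status.read_state(): the state, without advancing time (a new reading comes with each control period).
- imaging.grab_frame(name): name is "side" or "top" or "wrist"; returns a dict with "img" (480x640x3 uint8, red, green, blue), "z_map" (480x640 float32, m along the optical axis (not along the pixel's ray), 0 where there is no reading), "fx", "fy", "cx", "cy" (pixels), "R" (3x3) and "t" (3): a world point X has camera coordinates R X + t. Camera axes: x right, y down, z forward; pixel columns grow to the right and rows downward; lengths in m; the calibration is good to about 2 mm. A picture is of the moment at which its call begins.
- robot.hand_in(): hands the job in, once; it reports no verdict.
The state is a dict: "time_s": time; "joint_positions": joint angles; "joint_velocities": joint speeds; "joint_torque": joint torques, N m; "eef_pos": TCP position; "eef_rot": TCP orientation; "force": force on the tool from outside, world axes, zero at the start; "wrist_torque": the same for the moment, N m; "finger_gap": finger opening in m.
Only numpy, scipy, OpenCV 4.12 (cv2) and the standard library are available. Lean on these libraries where they do the work, as an engineer would, in place of code of your own. Each camera call takes 0.05 s, during which the arm holds its last target.

TASK

The small bicycle-frame stub in the test rig leans on its rest with its kickstand folded up. While it leans, push the kickstand down past its over-centre point so that it snaps fully down; then take the frame by the black ball on top of its post, bring it upright without tipping it over to the far side, and hold it there: the program finishes with the gripper still closed on the ball and the frame held upright. Do not disturb the two samples on the rig's plate, the bottles, tape roll, loupe, screwdriver or caliper.

Things in the scene. Friction and masses are not known exactly. Their poses are not given: they have to be found in the camera images.
- test_rig: fixed dark steel base plate, 130 mm (its x) x 200 mm (its y) x 12 mm; origin at the centre of its underside, z up. It carries two bearing blocks and two padded rests 104 mm high at rig y = -55, x = -44 and +44 mm. On its axle leans a grey tube frame: a post at rig y = -55 mm and a level stay tube 22 mm thick, 80 mm above the axle, from y = -60 to +74 mm
- axle (a point): centre of the frame's axle, on which the frame leans: it lies along the rig's y axis, at rig x = 0, y = 0, z = 45 mm
- frame (a joint): lean of the frame about its axle, rad: 0 = upright, +0.24 = on the rest on the rig's -x side (the kickstand's side, its start), -0.24 = tipped over to the far rest (+x). It turns easily (about 1.3 kg) and falls back to the kickstand's side when let go upright
- grip_ball: black ball, 36 mm across, on top of the frame's post; on a neck 18 mm thick, with a collar 33 mm wide from 52 mm below the ball's centre down. Origin at the ball's centre, 180 mm from the axle: at lean q it is at rig x = -180 sin q, y = -55, z = 45 + 180 cos q mm. It can swivel stiffly about the post
- kickstand (a joint): angle of the kickstand about its pivot, rad: 0 = folded up (its start; leg to rig +y, 20 degrees above level), 2.0 = fully down. An over-centre spring holds it at either end: below 0.95 it springs back up, beyond that it snaps down by itself. Turning it takes about 0.5 N m
- pivot (a point): pivot of the kickstand on the frame's -x side: on the frame, 80 mm above the axle, at rig y = 0, and 34 mm to -x of the post's plane; its axis is the frame's x axis (level and across the axle when upright)
- tang (a point): point on the tang, where to push down: the tang is a round bar 10 mm thick that sticks out sideways (to rig -x, 46 mm long, this point 14 mm from its free end) from the kickstand's leg, 65 mm from the pivot's axis. With the kickstand at k and the frame upright it is at rig x = -86, y = 65 cos(k - 0.35), z = 125 - 65 sin(k - 0.35) mm; at lean 0.24 some 22 mm lower
- bush: flanged steel bush sample, 31 mm wide, 25 mm high, standing on the rig's base plate at about rig x = +42, y = +48 mm; bystander, origin under its centre
- rod: steel rod sample, 18 mm wide, 42 mm high, standing on the rig's base plate at about rig x = +44, y = -8 mm; bystander, origin under its centre
- oil_bottle: small oil bottle with orange nozzle, 42 mm wide, 109 mm high, left of the rig; bystander, origin under its centre
- wipe_bottle: white bottle with blue cap, 52 mm wide, 130 mm high, left of the rig; bystander, origin under its centre
- loupe: black stand loupe, 39 mm wide, 32 mm high, right of the rig; bystander, origin under its centre
- tape_roll: roll of tape lying flat, 96 mm wide, 25 mm high, left behind the rig; bystander, origin under its centre
- caliper: digital caliper lying flat, 233 mm long, right of the rig; bystander, origin under its middle
- driver: screwdriver with red handle lying flat, 191 mm long, right of the rig; bystander, origin under its middle

How it is judged:
On the way, in this order (a step that is already met when the one before it is completed fails the run):
1. the kickstand is fully down while the frame still leans on its rest (value of joint kickstand above 1.85 rad and value of joint frame above 0.15 rad), for 0.2 s.
2. the frame is upright, held by its ball in the gripper, with the kickstand down (value of joint kickstand above 1.85 rad and value of joint frame between -0.06 and 0.06 rad and velocity of joint frame between -0.1 and 0.1 rad/s and contact force between the fingers and grip_ball above 3 N), for 0.5 s.
At the end, for the whole second after the job is handed in: The kickstand is down (at least 1.85 of 2.0 rad), the frame is upright within 0.06 rad and still (slower than 0.1 rad/s), and the fingers grip the ball with more than 3 N, through the last second (all of step 2); the arm keeps its last pose, push and grip.
It fails at once if the frame is tipped over towards the far side (lean beyond -0.15 rad) (value of joint frame below -0.15 rad).
It fails at once if a sample on the rig, a bottle, the loupe, tape roll, caliper or screwdriver is displaced by more than 30 mm (distance of any of bush, rod, oil_bottle, wipe_bottle, loupe, tape_roll, caliper, driver from where it was at the start of the episode above 0.03 m).
It also fails if it takes over 48 s, if anything falls off the work surface, if the arm or the gripper's body presses on something with over 40 N, if the wrist force passes 120 N, or if a joint passes its speed limit or range.

## Working session

There is one attempt and no reset: what is moved stays moved. The work goes in short steps, Python scripts to look and compute and a shell command to move; the robot and the scene stay as the last step left them, time stands still between calls to the robot, and variables do not carry over. Pictures are saved under pics/ and viewed, and the job is handed in when it is done.

```bash
mkdir -p pics; cat > h.py <<'E'
import numpy as np, cv2
from station import status, imaging, robot
def grab(n,tag):
    f=imaging.grab_frame(n); cv2.imwrite(f'pics/{tag}_{n}.png',f['img'][:,:,::-1]); np.savez(f'{tag}_{n}.npz',**f); return f
def px(f,u,v,d=None):
    d=float(f['z_map'][v,u]) if d is None else d
    c=np.array([(u-f['cx'])/f['fx']*d,(v-f['cy'])/f['fy']*d,d]); return np.asarray(f['R']).T@(c-np.asarray(f['t']))
def proj(f,X):
    c=np.asarray(f['R'])@np.asarray(X)+f['t']; return c[0]/c[2]*f['fx']+f['cx'],c[1]/c[2]*f['fy']+f['cy']
E
python3 - <<'E'
from h import *
print(status.read_state(), robot.grip_point_offset)
for n in("side","top","wrist"):
    f=grab(n,'a'); print(n,f['fx'],f['R'],f['t'], -np.asarray(f['R']).T@f['t'])
E
```

```text
{'time_s': 0.0, 'joint_positions': array([-1.1874927 ,  0.61590997, -0.01268356,  1.42495425,  0.00809258,
        1.10343145, -0.04040523]), 'joint_velocities': array([-0.00095522, -0.00130698,  0.00069258,  0.00074123, -0.00130652,
       -0.00089549, -0.0005737 ]), 'joint_torque': array([-1.98832372e-04, -4.69211411e+01,  2.58909082e-01, -1.71036816e+01,
        9.94498230e-03,  9.53937677e-03,  5.92024669e-07]), 'eef_pos': array([0.25858366, 0.59538662, 0.19852576]), 'eef_rot': array([-0.59074036,  0.59176667,  0.3870526 , -0.38862361]), 'force': array([-0.69924699,  0.67965273,  0.21651437]), 'wrist_torque': array([ 0.02638194,  0.00910747, -0.01517522]), 'finger_gap': 0.08545890561763554} 0.0187
side 611.3877264106602 [[-0.73866092 -0.67394927  0.01313105]
 [-0.56470475  0.60805472 -0.55801255]
 [ 0.36808776 -0.41959723 -0.82972861]] [0.18149024 0.53686053 1.38921363] [-0.07412509  0.37878483  1.44986206]
top 495.2316288732461 [[ 0.01280307 -0.99989153 -0.00728118]
 [-0.98895547 -0.01158706 -0.14775929]
 [ 0.1476589   0.00909254 -0.98899655]] [-0.24657496  0.51169179  1.12146926] [ 0.3436024  -0.25081621  1.18294109]
wrist 345.93361681568996 [[ 0.39820546  0.91729526 -0.00134581]
 [ 0.87350635 -0.37874762  0.30583801]
 [ 0.28003404 -0.12296194 -0.95208261]] [-0.64876155 -0.04024263  0.37995189] [0.18709312 0.62658372 0.3731802 ]
```

View pics/a_side.png

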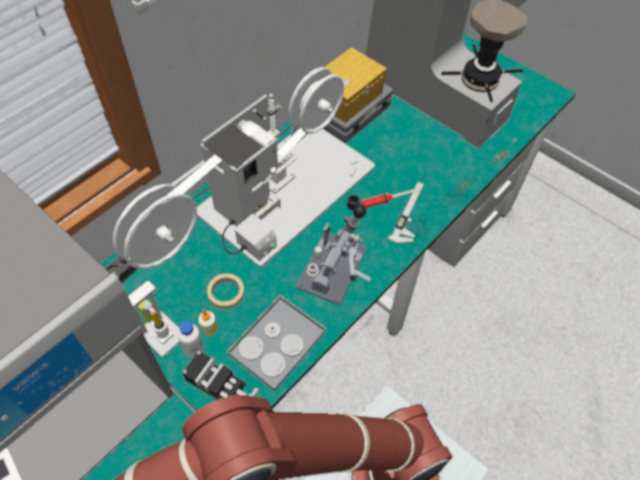

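View pics/a_top.png

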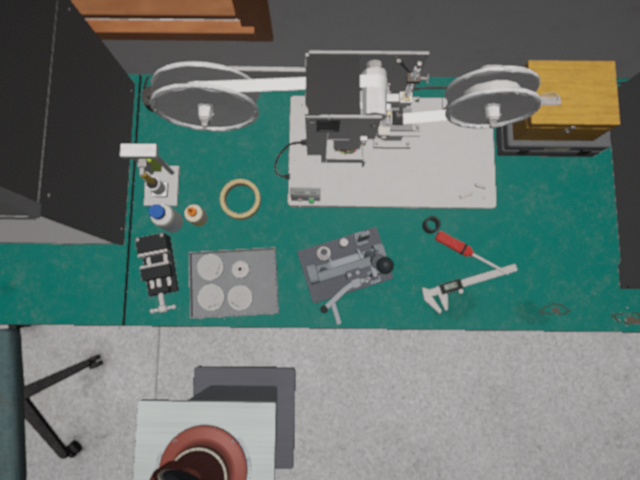

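The top view shows the rig at about (345,265), with the ball at (385,265), the leg and tang at about (325–375,285–320), and the gripper parked at (155,275). I'll enlarge it and fit the rig pose.

```bash
python3 - <<'E'
from h import *
f=dict(np.load('a_top.npz'));g=dict(np.load('a_side.npz'))
cv2.imwrite('pics/top_crop.png',cv2.resize(f['img'][215:340,280:420,::-1],None,fx=5,fy=4.8*1,interpolation=cv2.INTER_CUBIC))
cv2.imwrite('pics/side_crop.png',cv2.resize(g['img'][185:310,285:425,::-1],None,fx=5,fy=4.8*1,interpolation=cv2.INTER_CUBIC))
print(px(f,385,265),px(f,340,265))
# ball: dark pixels
for n,F in(('t',f),('s',g)):
    m=(F['img'].max(2)<45)
    sl=(slice(250,280),slice(372,400)) if n=='t' else (slice(192,218),slice(342,368))
    ys,xs=np.nonzero(m[sl]); print(n,xs.mean()+sl[1].start,ys.mean()+sl[0].start,len(xs), xs.min()+sl[1].start,xs.max()+sl[1].start,ys.min()+sl[0].start,ys.max()+sl[0].start)
E
```

```text
[ 0.44695191 -0.38164144  0.2382022 ] [ 0.45808896 -0.30081754  0.12580525]
t 382.1090909090909 267.05454545454546 55 377 391 258 272
s 354.7943925233645 206.9158878504673 107 348 364 197 217
```

View pics/top_crop.png

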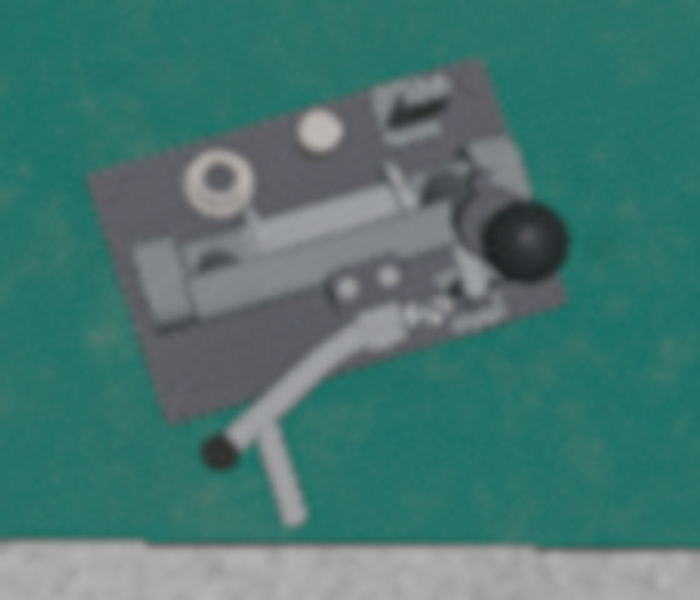

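View pics/side_crop.png

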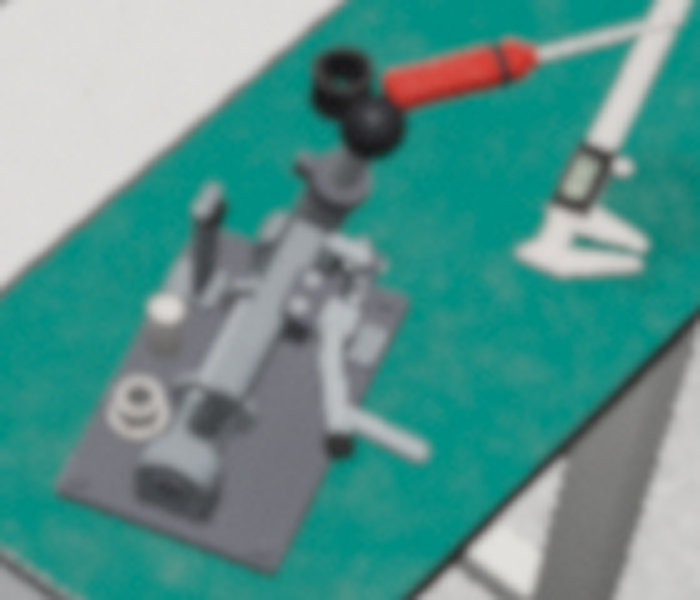

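```bash
cat >> h.py <<'E'
def rig2w(p,X):  # p=x,y,yaw ; X rig m
    c,s=np.cos(p[2]),np.sin(p[2]); X=np.asarray(X,float)
    return np.array([p[0]+c*X[0]-s*X[1],p[1]+s*X[0]+c*X[1],X[2]])
def ball(q): return np.array([-.18*np.sin(q),-.055,.045+.18*np.cos(q)])
def fr(q,X): # frame pt (upright rig coords) -> rig at lean q
    x,y,z=X; z=z-.045; return np.array([x*np.cos(q)-z*np.sin(q),y,.045+z*np.cos(q)+x*np.sin(q)])
def tang(k,q,dx=0): return fr(q,(-.086+dx,.065*np.cos(k-.35),.125-.065*np.sin(k-.35)))
E
python3 - <<'E'
from h import *
from scipy.optimize import least_squares
f=dict(np.load('a_top.npz'));g=dict(np.load('a_side.npz'))
C=[(.065,.1,.012),(.065,-.1,.012),(-.065,-.1,.012),(-.065,.1,.012)]
te=tang(0,.24,-.012)
T=[(C[0],90,177),(C[1],485,58),(C[2],565,300),(C[3],172,422),(ball(.24),527,240),(te,293,520)]
S=[(C[0],57,492),(C[3],275,573),(C[2],408,297),(ball(.24),373,125),(te,422,452)]
def res(p,tr=False):
    r=[]
    for F,L,o in((f,T,(280,215)),(g,S,(285,185))):
        for X,x,y in L:
            u,v=proj(F,rig2w(p,X)); r+= [u-((x+.5)/5-.5+o[0]),v-((y+.5)/4.8-.5+o[1])]
    return np.array(r)
s=least_squares(res,[.45,-.3,.25],loss='soft_l1')
print(s.x,np.round(res(s.x).reshape(-1,2),1))
np.save('rig.npy',s.x)
p=s.x
for nm,X in(('ball.24',ball(.24)),('ball0',ball(0)),('t0',tang(0,.24)),('t.95',tang(.95,.24)),('t2',tang(2,.24)),('te',te)):print(nm,rig2w(p,X))
E
```

```text
[ 0.47052257 -0.31888661  0.32784651] [[-0.7  0.7]
 [-0.4 -0.1]
 [ 1.6  0.8]
 [-0.2  1.8]
 [ 0.3  1. ]
 [ 0.8 -1.2]
 [-1.2 -0.8]
 [-0.2 -0.3]
 [ 0.1 -0.3]
 [-0.6  0.6]
 [-1.6 -0.3]]
ball.24 [ 0.44772526 -0.38473465  0.21984084]
ball0 [ 0.48823284 -0.3709572   0.225     ]
t0 [ 0.34875618 -0.29580752  0.12391414]
t.95 [ 0.36441828 -0.29830995  0.0666148 ]
t2 [ 0.38967128 -0.35181797  0.03932558]
te [ 0.33772095 -0.29956083  0.12106171]
```

```bash
python3 - <<'E'
from h import *
from scipy.spatial.transform import Rotation as Ro
H=np.full((24,30),-1.)
for n in('top','side'):
    f=dict(np.load(f'a_{n}.npz'))
    v,u=np.mgrid[0:480,0:640]; d=f['z_map']; m=d>0
    c=np.stack([(u-f['cx'])/f['fx']*d,(v-f['cy'])/f['fy']*d,d],-1)[m]
    X=(c-f['t'])@f['R']
    i=((X[:,0]+0)/.05).astype(int); j=((X[:,1]+.7)/.05).astype(int)
    ok=(i>=0)&(i<20)&(j>=0)&(j<30)&(X[:,0]>=0)&(X[:,1]>=-.7)
    if n=='side': ok&=~((X[:,0]<.45)&(X[:,1]>-.1)&(0>1))
    np.maximum.at(H,(i[ok],j[ok]),X[ok,2])
print('y',[round(-.7+.05*j,2) for j in range(30)])
for i in range(4,20): print('%.2f'%(i*.05),' '.join('%3d'%(h*100) if h>-.9 else '  .' for h in H[i]))
s=status.read_state()
q=s['eef_rot']; R=Ro.from_quat(q[[1,2,3,0]]); print(R.as_matrix())
p=np.load('rig.npy')
xt=np.array([-np.sin(p[2]),np.cos(p[2]),0])
for sg in(1,-1):
    x=sg*xt;y=np.array([0,0,-1.]);z=np.cross(x,y); T=Ro.from_matrix(np.c_[x,y,z]); print(sg,(R.inv()*T).as_rotvec())
E
```

```text
y [-0.7, -0.65, -0.6, -0.55, -0.5, -0.45, -0.4, -0.35, -0.3, -0.25, -0.2, -0.15, -0.1, -0.05, 0.0, 0.05, 0.1, 0.15, 0.2, 0.25, 0.3, 0.35, 0.4, 0.45, 0.5, 0.55, 0.6, 0.65, 0.7, 0.75]
0.20 -68 -68 -68 -68 -68 -69 -68 -69 -69 -68 -69 -68 -69 -69 -68 -68 -68 -69 -68 -69 -69  68  67 -68 -66 -21 -20 -68 -68 -68
0.25 -68 -68 -68 -69 -68 -68 -68 -68 -68 -69 -69 -69 -69 -69 -69 -69 -68 -69 -69 -69 -69 -68 -69 -68 -69 -21 -20 -68 -69 -68
0.30   1   0   0   0   1   0   0  12  13   0   1   2   3   2   2   0   0   0   0   0   0   0   0   0   0 -69 -21 -68 -69 -69
0.35   0   1   1   1   0   0   0  13  15   2   2   2   2   2   2   5   5   0   0   0   0   0   0   0   0   .   .   .   .   .
0.40   1   1   2   1   1   2  24  14  13   7   2   1   2   2   2   6   6   5   0   0   1   0   0   0   0   .   .   .   .   .
0.45   2   2   2   0   0   7  24  13  13   7   2   2   2   3   2   5   5   5  51  52  53  53  53  53  42   .   .   .   .   .
0.50   1   3   3   3   0   7  10  10   4   1   2   2   2   2   0   9  10   6  56  56  56  56  56  51  41   .   .   .   .   .
0.55   0   1   2   3   0   0   1   1   0   
[... 640 characters left out ...]
31  31  29   6   0  56  55   .   .   .   .   .   .   .   .   .   .
0.85  18  24  24   2   2  30   .   .   .  22  22  22  23   .   0   6   6   6  56   .   .   .   .   .   .   .   .   .   .   .
0.90   0   1  16   1   1   .   .   .  65  67  67  72  73  75  72  23  23  23  37   .   .   .   .   .   .   .   .   .   .   .
0.95  44  46  49  51  54  56  59  61  63  67  68  29  73  76  78  76  66  55  24  24   .   .   .   .   .   .   .   .   .   .
[[ 3.98414852e-01 -7.96639916e-04 -9.17204978e-01]
 [ 9.17203051e-01 -1.87987441e-03  3.98415648e-01]
 [-2.04162397e-03 -9.99997916e-01 -1.82893223e-05]]
1 [-7.35535097e-04 -7.37635098e-01 -1.95494860e-03]
-1 [ 2.46248658e-03  2.40395626e+00 -9.26492546e-04]
```

View pics/a_wrist.png

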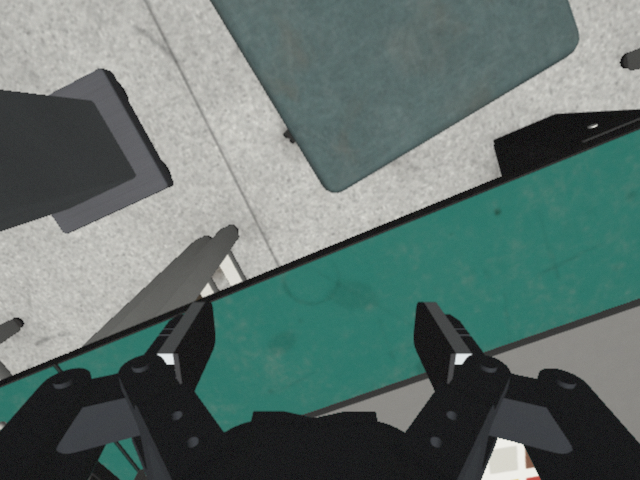

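Both pictures agree on the rig pose. A tall cabinet stands at x > 0.45, y 0.2–0.5, so I'll pass between it and the base with the fingers closed.

```bash
python3 -m pendant '{"claw":[0,0,0,0,0,0,0,0,0,0],"dp":[[-0.72,0,-0.54],[-0.72,0,-0.54],[-0.72,0,-0.54],[-0.72,0,-0.54],[-0.72,0,-0.54],[-0.72,0,-0.54],[-0.72,0,-0.54],[-0.72,0,-0.54],[-0.72,0,-0.54],[-0.72,0,-0.54]],"rot":[[0,0,0],[0,0,0],[0,0,0],[0,0,0],[0,0,0],[0,0,0],[0,0,0],[0,0,0],[0,0,0],[0,0,0]]}' 40
python3 -m pendant '{"claw":[0,0,0,0,0,0,0,0],"dp":[[-0.75,0,-0.63],[-0.75,0,-0.63],[-0.75,0,-0.63],[-0.75,0,-0.63],[-0.75,0,-0.63],[-0.75,0,-0.63],[-0.75,0,-0.63],[-0.75,0,-0.63]],"rot":[[0,0,0],[0,0,0],[0,0,0],[0,0,0],[0,0,0],[0,0,0],[0,0,0],[0,0,0]]}'; python3 -c "
from h import *
print(status.read_state()['joint_positions']);grab('side','b')"
```

```text
time_s: 0.98
eef_pos: [0.3006, 0.4199, 0.1995]
eef_rot: [-0.591, 0.591, 0.388, -0.388]
force: [0.3, 0.5, -0.4]
finger_gap: -0.0002
time_s: 1.65
eef_pos: [0.3453, 0.2698, 0.1996]
eef_rot: [-0.591, 0.591, 0.388, -0.388]
force: [-0.8, -0.3, 0.5]
finger_gap: -0.0
[-0.73180231  0.29106451  0.02421913  2.00033165 -0.00924708  0.85068604
  0.45858391]
```

View pics/b_side.png

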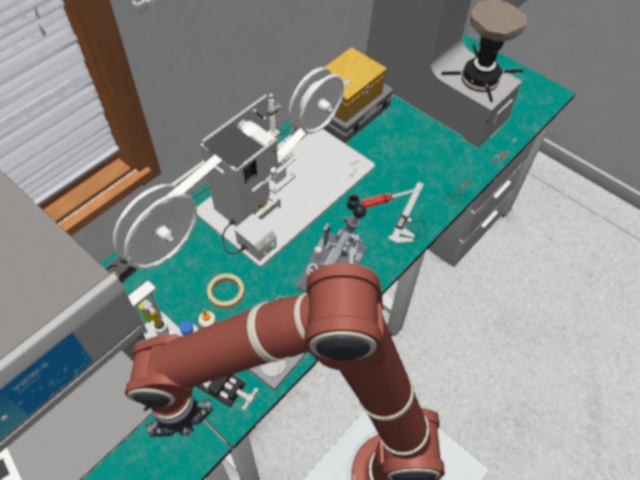

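The picture shows the gripper clear in front of the cabinet at (175,415). I'll carry on along the arc.

```bash
python3 -m pendant '{"claw":[0,0,0,0,0,0,0],"dp":[[-0.63,0,-0.7],[-0.63,0,-0.7],[-0.63,0,-0.7],[-0.63,0,-0.7],[-0.63,0,-0.7],[-0.63,0,-0.7],[-0.63,0,-0.7]],"rot":[[0,0,0],[0,0,0],[0,0,0],[0,0,0],[0,0,0],[0,0,0],[0,0,0]]}'
python3 -m pendant '{"claw":[0,0,0,0,0,0,0,0],"dp":[[-0.76,0,-0.6],[-0.76,0,-0.6],[-0.76,0,-0.6],[-0.76,0,-0.6],[-0.76,0,-0.6],[-0.76,0,-0.6],[-0.76,0,-0.6],[-0.76,0,-0.6]],"rot":[[0,0,0],[0,0,0],[0,0,0],[0,0,0],[0,0,0],[0,0,0],[0,0,0],[0,0,0]]}'
python3 -m pendant '{"claw":[0,0,0,0,0,0,0],"dp":[[-0.85,0,-0.37],[-0.85,0,-0.37],[-0.85,0,-0.37],[-0.85,0,-0.37],[-0.85,0,-0.37],[-0.85,0,-0.37],[-0.85,0,-0.37]],"rot":[[0,0,0],[0,0,0],[0,0,0],[0,0,0],[0,0,0],[0,0,0],[0,0,0]]}'; python3 -c "
from h import *
print(status.read_state()['joint_positions'])"
```

```text
time_s: 2.28
eef_pos: [0.4002, 0.1502, 0.1996]
eef_rot: [0.591, -0.591, -0.388, 0.388]
force: [0.6, -0.0, 0.1]
finger_gap: 0.0004
time_s: 2.95
eef_pos: [0.4397, 0.0005, 0.1996]
eef_rot: [0.591, -0.591, -0.388, 0.388]
force: [0.2, 0.1, -0.0]
finger_gap: -0.0002
time_s: 3.53
eef_pos: [0.4397, -0.1293, 0.1996]
eef_rot: [0.591, -0.591, -0.388, 0.388]
force: [0.2, 0.3, 0.8]
finger_gap: -0.0002
[ 0.09546132  0.32435603  0.18990705  1.95606932 -0.07893989  0.86852895
  1.48803173]
```

```bash
python3 -m pendant '{"claw":[0,0,0,0,0,0,0,0,0,0],"dp":[[0,0,0],[0,0,0],[0,0,0],[0,0,0],[0,0,0],[0,0,0],[0,0,0],[0,0,0],[0,0,0],[0,0,0]],"rot":[[0,1,0],[0,1,0],[0,1,0],[0,1,0],[0,1,0],[0,1,0],[0,1,0],[0,1,0],[0,1,0],[0,1,0]]}'
python3 -c "
from h import *
print(status.read_state()['joint_positions'])"
python3 -m pendant '{"claw":[0,0,0,0,0,0,0,0,0,0],"dp":[[0,0,0],[0,0,0],[0,0,0],[0,0,0],[0,0,0],[0,0,0],[0,0,0],[0,0,0],[0,0,0],[0,0,0]],"rot":[[0,1,0],[0,1,0],[0,1,0],[0,1,0],[0,1,0],[0,1,0],[0,1,0],[0,1,0],[0,1,0],[0,1,0]]}'
python3 -c "
from h import *
from scipy.spatial.transform import Rotation as Ro
grab('top','c')
s=status.read_state();print(s['joint_positions']);p=np.load('rig.npy')
R=Ro.from_quat(s['eef_rot'][[1,2,3,0]]).as_matrix();print(R)
for k in (0,.5,.95,1.2,1.5): print(k,rig2w(p,tang(k,.24)),(R.T@(rig2w(p,tang(k,.24))-s['eef_pos'])).round(4))"
```

```text
time_s: 4.37
eef_pos: [0.4397, -0.1283, 0.1996]
eef_rot: [0.707, -0.707, 0.016, -0.016]
force: [-0.2, 1.1, -0.3]
finger_gap: -0.0001
[-0.12588669  0.34814438  0.48979659  1.96255489 -0.20977458  0.88042865
  0.42892745]
time_s: 5.2
eef_pos: [0.4398, -0.1282, 0.1996]
eef_rot: [-0.575, 0.575, -0.412, 0.412]
force: [0.3, 0.9, 0.1]
finger_gap: 0.0
[-0.34712756  0.41206519  0.82182915  1.96801899 -0.37699456  0.92047598
 -0.58110134]
[[ 3.17575253e-01 -8.08739322e-04  9.48232727e-01]
 [-9.48233041e-01 -1.46701677e-05  3.17575345e-01]
 [-2.42924936e-04 -9.99999673e-01 -7.71532229e-04]]
0 [ 0.34875618 -0.29580752  0.12391414] [ 0.1302  0.0756 -0.1396]
0.5 [ 0.35492402 -0.29031818  0.09282954] [ 0.1269  0.1066 -0.132 ]
0.95 [ 0.36441828 -0.29830995  0.0666148 ] [ 0.1375  0.1328 -0.1255]
1.2 [ 0.37060925 -0.30755684  0.05483104] [ 0.1483  0.1446 -0.1225]
1.5 [ 0.37823527 -0.32222997  0.04463546] [ 0.1646  0.1548 -0.12  ]
```

```bash
python3 -m pendant '{"claw":[0,0,0,0,0,0,0,0,0,0],"dp":[[0.65,0,-0.7],[0.65,0,-0.7],[0.65,0,-0.7],[0.65,0,-0.7],[0.65,0,-0.7],[0.65,0,-0.7],[0.65,0,-0.7],[0.65,0,-0.7],[0.65,0,-0.7],[0.65,0,-0.7]],"rot":[[0,0,0],[0,0,0],[0,0,0],[0,0,0],[0,0,0],[0,0,0],[0,0,0],[0,0,0],[0,0,0],[0,0,0]]}'
python3 -m pendant '{"claw":[0,0,0],"dp":[[0,0.8,0],[0,0.8,0],[0,0.4,0]],"rot":[[0,0,0],[0,0,0],[0,0,0]]}'
python3 -c "
from h import *
s=status.read_state();print(s['joint_positions'])
f=grab('wrist','d');grab('side','d');grab('top','d')
p=np.load('rig.npy')
print(proj(f,rig2w(p,tang(0,.24))),proj(f,rig2w(p,tang(0,.24,-.014))))
im=cv2.imread('pics/d_side.png');cv2.imwrite('pics/d2.png',cv2.resize(im[150:330,260:460],None,fx=4,fy=3.3))
"
```

```text
time_s: 6.08
eef_pos: [0.3494, -0.2977, 0.1996]
eef_rot: [0.576, -0.576, 0.41, -0.41]
force: [-0.3, 0.4, -0.3]
finger_gap: -0.0003
time_s: 6.33
eef_pos: [0.3491, -0.2965, 0.1583]
eef_rot: [0.576, -0.576, 0.411, -0.409]
force: [0.4, 0.5, -0.6]
finger_gap: 0.0
[ 0.12612186  0.46663802  0.76385476  2.02283284 -0.43859966  0.82208239
 -0.0937548 ]
(np.float64(312.37534725690904), np.float64(254.91120089795228)) (np.float64(312.3257307269505), np.float64(272.2804399887149))
```

View pics/d_wrist.png

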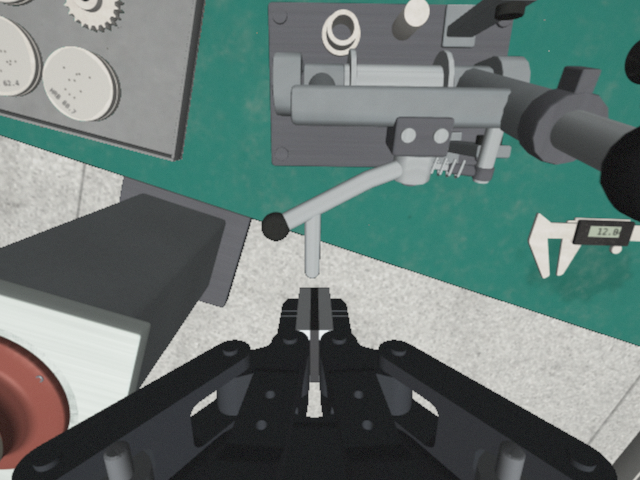

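View pics/d2.png

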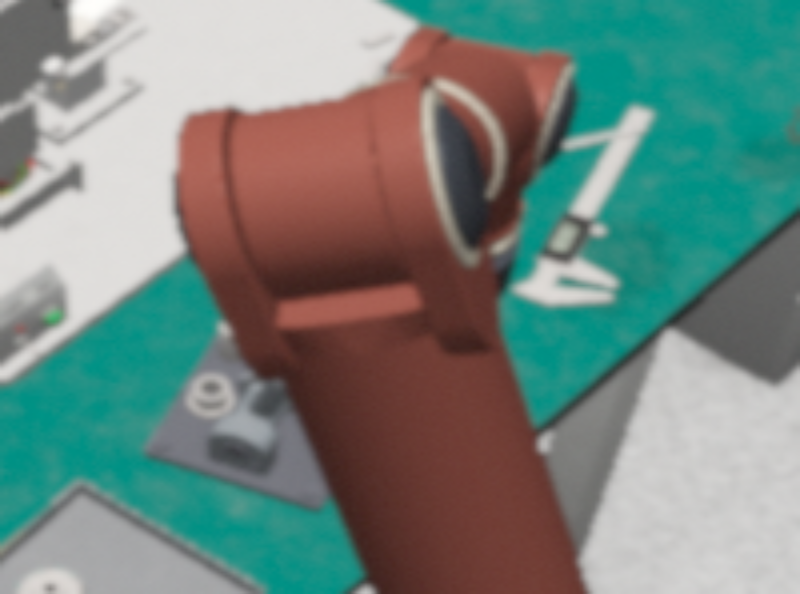

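View pics/d_top.png

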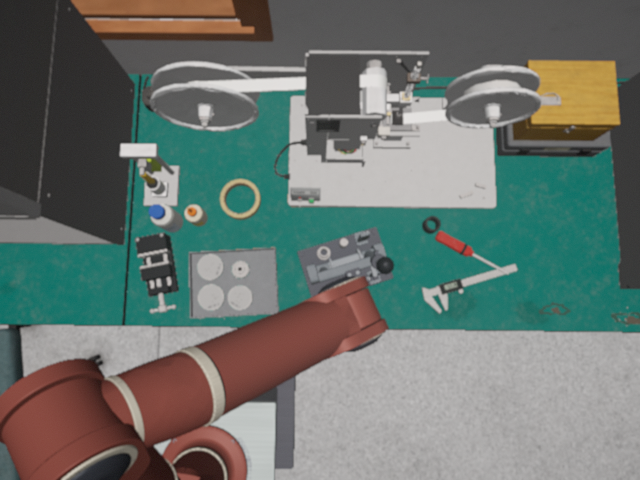

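The wrist view shows the tang running along column 313 with its free end at row 277, against 272 projected. That puts the fingertips right above it. I'll push down along the arc.

```bash
python3 -m pendant '{"claw":[0,0,0,0,0,0],"dp":[[0,0.5,0.06],[0,0.5,0.06],[0,0.5,0.06],[0,0.5,0.06],[0,0.5,0.06],[0,0.5,0.06]],"rot":[[0,0,0],[0,0,0],[0,0,0],[0,0,0],[0,0,0],[0,0,0]]}'
python3 -c "
from h import *
grab('wrist','e')"
```

```text
time_s: 6.98
eef_pos: [0.3566, -0.2944, 0.0986]
eef_rot: [0.576, -0.576, 0.411, -0.41]
force: [-1.8, 4.4, 10.4]
finger_gap: 0.0002
```

View pics/e_wrist.png

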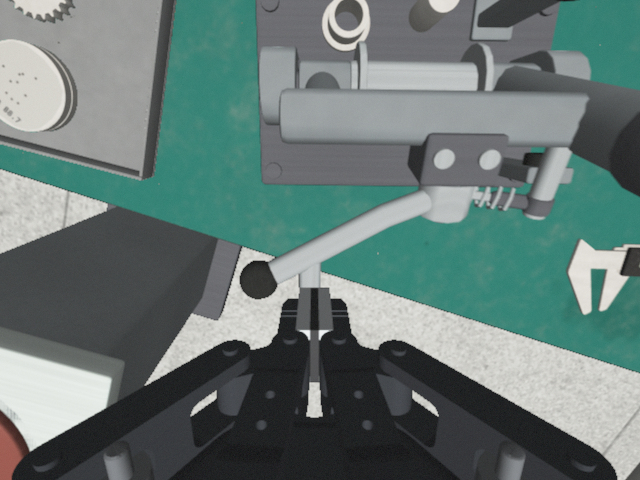

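The fingers sit on the tang at (314,290), pressing with about 10 N. I'll continue past over-centre.

```bash
python3 -m pendant '{"claw":[0,0,0,0,0,0,0],"dp":[[0.18,0.45,0.08],[0.18,0.45,0.08],[0.18,0.45,0.08],[0.28,0.32,0.05],[0.28,0.32,0.05],[0.4,0.28,0.05],[0.4,0.28,0.05]],"rot":[[0,0,0],[0,0,0],[0,0,0],[0,0,0],[0,0,0],[0,0,0],[0,0,0]]}'
python3 -c "
from h import *
grab('wrist','f')"
```

```text
time_s: 7.62
eef_pos: [0.3774, -0.3286, 0.0483]
eef_rot: [-0.576, 0.576, -0.411, 0.411]
force: [0.0, 0.2, 0.5]
finger_gap: 0.0001
```

View pics/f_wrist.png

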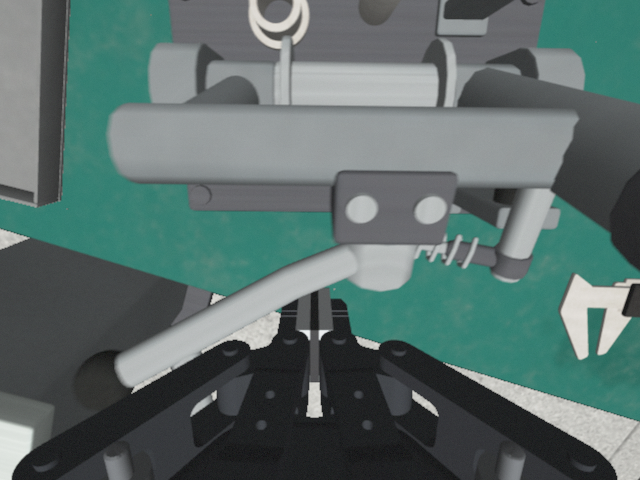

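The kickstand is still folded: the leg slants to the lower left with its tip at (100,375), and the tang slipped off the narrow closed tips. I'll back out along the tang and lift. Then I'll retry with the fingers about 7 mm apart, so the two tips form a groove that holds the 10 mm bar.

```bash
python3 -m pendant '{"claw":[0,0,0,0,0,0,0],"dp":[[0,0,-0.5],[0,0,-0.5],[0,0,-0.5],[0,0,-0.5],[0,0,-0.5],[0,0,-0.5],[0,0,-0.5]],"rot":[[0,0,0],[0,0,0],[0,0,0],[0,0,0],[0,0,0],[0,0,0],[0,0,0]]}'
python3 -m pendant '{"claw":[0,0,0,0,0,7,7],"dp":[[0,-1,0],[0,-1,0],[0,-1,0],[0,-1,0],[0,-1,0],[0,-0.5,0],[0,0,0]],"rot":[[0,0,0],[0,0,0],[0,0,0],[0,0,0],[0,0,0],[0,0,0],[0,0,0]]}'
python3 -c "
from h import *
from scipy.spatial.transform import Rotation as Ro
s=status.read_state();print(s['joint_positions'],s['finger_gap']);p=np.load('rig.npy')
f=grab('wrist','g')
R=Ro.from_quat(s['eef_rot'][[1,2,3,0]]).as_matrix()
for k in (0,.5,.95,1.2,1.5): print(k,(R.T@(rig2w(p,tang(k,.24))-s['eef_pos'])).round(4))
print(proj(f,rig2w(p,tang(0,.24))),proj(f,rig2w(p,tang(0,.24,-.014))))"
```

```text
time_s: 8.25
eef_pos: [0.3099, -0.3511, 0.049]
eef_rot: [-0.576, 0.576, -0.411, 0.411]
force: [0.1, -0.0, -0.7]
finger_gap: -0.0002
time_s: 8.83
eef_pos: [0.3115, -0.3521, 0.1606]
eef_rot: [-0.575, 0.576, -0.409, 0.412]
force: [-0.3, -0.4, 0.2]
finger_gap: 0.0073
[ 0.28529561  0.47342909  0.74639256  1.99569322 -0.43445556  0.83007262
  0.03684948] 0.007307383151128126
0 [-0.0412  0.0366  0.0535]
0.5 [-0.0445  0.0677  0.061 ]
0.95 [-0.034   0.094   0.0673]
1.2 [-0.0233  0.1058  0.0702]
1.5 [-0.007   0.1161  0.0726]
(np.float64(245.07079988342625), np.float64(170.36806284127658)) (np.float64(247.29669329769195), np.float64(191.78812233445638))
```

View pics/g_wrist.png

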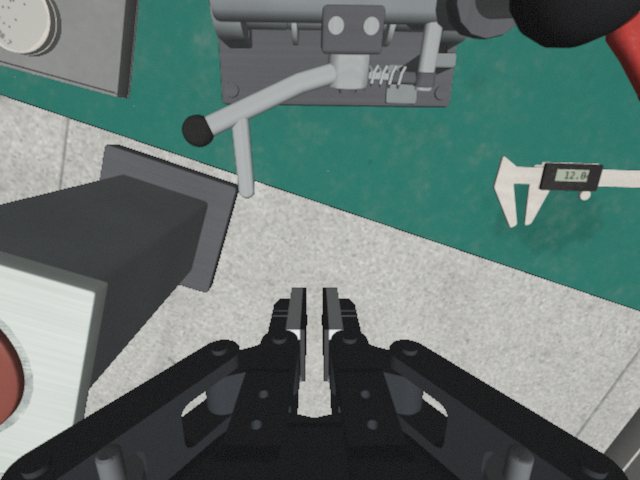

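```bash
python3 -m pendant '{"claw":[7,7,7,7],"dp":[[-0.515,0,0.67],[-0.515,0,0.67],[-0.515,0,0.67],[-0.515,0,0.67]],"rot":[[0,0,0],[0,0,0],[0,0,0],[0,0,0]]}'
python3 -m pendant '{"claw":[7,7,7,7,7,7],"dp":[[0,0.7,0],[0,0.7,0],[0,0.25,0],[0,0,0],[-0.09,0.385,0.095],[-0.09,0.385,0.095]],"rot":[[0,0,0],[0,0,0],[0,0,0],[0,0,0],[0,0,0],[0,0,0]]}'
python3 -c "
from h import *
from scipy.spatial.transform import Rotation as Ro
s=status.read_state();p=np.load('rig.npy')
f=grab('wrist','i')
R=Ro.from_quat(s['eef_rot'][[1,2,3,0]]).as_matrix()
for k in (0,.15,.25,.5,): print(k,(R.T@(rig2w(p,tang(k,.24))-s['eef_pos'])).round(4))"
```

```text
time_s: 9.22
eef_pos: [0.3478, -0.2929, 0.1572]
eef_rot: [0.576, -0.576, 0.412, -0.41]
force: [0.9, -0.8, 0.3]
finger_gap: 0.0073
time_s: 9.72
eef_pos: [0.3509, -0.2902, 0.1101]
eef_rot: [-0.575, 0.576, -0.41, 0.411]
force: [-1.0, -0.9, -0.7]
finger_gap: 0.0073
0 [ 0.0046 -0.0138 -0.0038]
0.15 [ 0.002  -0.0047 -0.0016]
0.25 [ 0.001   0.0016 -0.0001]
0.5 [0.0014 0.0173 0.0038]
```

View pics/i_wrist.png

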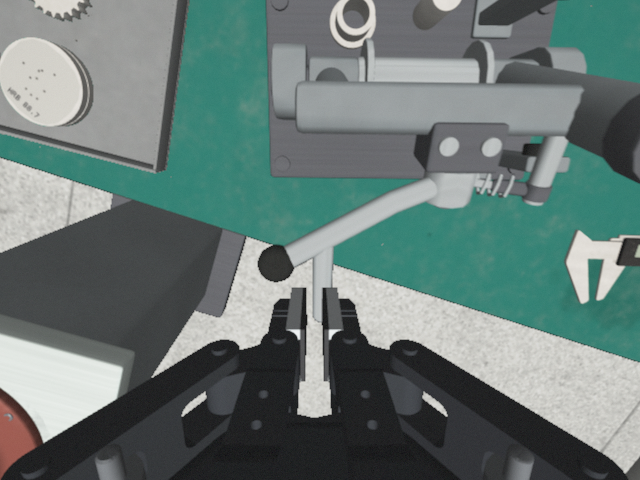

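```bash
python3 - <<'E'
from h import *
f=dict(np.load('i_wrist.npz'))
for u,v in((322,262),(322,280),(319,300),(318,310),(276,262),(296,295),(332,295),(300,330)): print(u,v,px(f,u,v).round(4),round(float(f['z_map'][v,u]),4))
f=dict(np.load('g_wrist.npz'))
print('g')
for u,v in((245,160),(246,175),(247,188),(198,130)): print(u,v,px(f,u,v).round(4))
p=np.load('rig.npy');print(rig2w(p,tang(0,.24)),rig2w(p,tang(.2,.24)))
f=dict(np.load('i_wrist.npz'));cv2.imwrite('pics/i2.png',cv2.resize(f['img'][230:350,240:400,::-1],None,fx=5,fy=5,interpolation=cv2.INTER_CUBIC))
E
```

```text
322 262 [ 0.3696 -0.2882  0.1341] 0.1617
322 280 [ 0.3597 -0.2917  0.1314] 0.1675
319 300 [ 0.3479 -0.2943  0.129 ] 0.1735
318 310 [ 0.3406 -0.2963  0.1257] 0.1789
276 262 [ 0.3673 -0.2676  0.1455] 0.1496
296 295 [ 0.3592 -0.2798  0.1537] 0.1453
332 295 [ 0.3641 -0.2941  0.1538] 0.1452
300 330 [ 0.3596 -0.2824  0.1792] 0.1211
g
245 160 [ 0.3556 -0.2951  0.1304]
246 175 [ 0.3471 -0.2977  0.1287]
247 188 [ 0.3393 -0.3001  0.1262]
198 130 [ 0.3646 -0.2701  0.1456]
[ 0.34875618 -0.29580752  0.12391414] [ 0.35055214 -0.29180515  0.11169968]
```

View pics/i2.png

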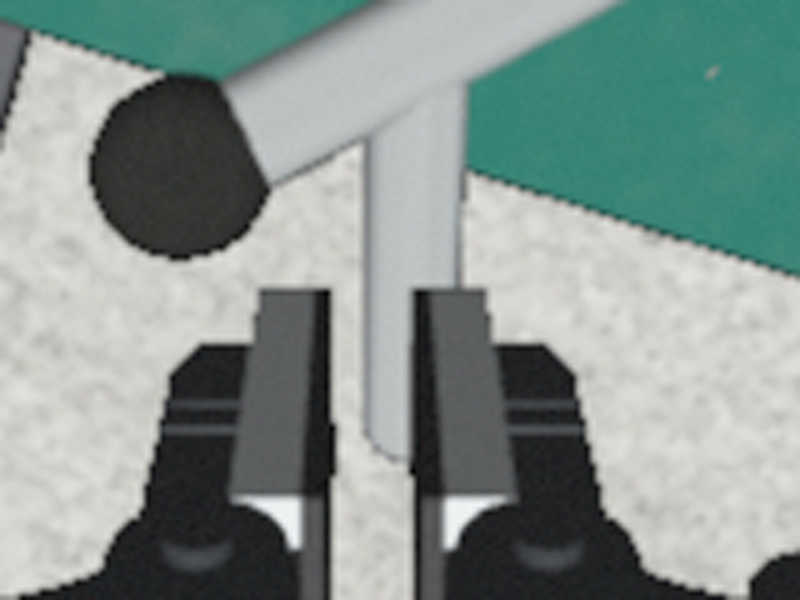

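```bash
python3 - <<'E'
from h import *
s=status.read_state(); f=dict(np.load('i_wrist.npz'))
print(s['eef_pos'],proj(f,s['eef_pos']),'cam',-f['R'].T@f['t'])
for v in range(284,345,6): print(v,[tuple(px(f,u,v).round(3)) if f['z_map'][v,u]>0 else 0 for u in(298,334)])
f=dict(np.load('e_wrist.npz'))
for u,v in((311,270),(258,280),(312,300),(312,292)):print(u,v,px(f,u,v).round(4))
print(proj(f,[.3566,-.2944,.0986]))
E
```

```text
[ 0.3505009  -0.28838181  0.10871778] (np.float64(309.9298990100859), np.float64(275.3965496036041)) cam [ 0.42511422 -0.26507186  0.28472482]
284 [(np.float64(-0.034), np.float64(-0.37), np.float64(-0.704)), (np.float64(0.002), np.float64(-0.477), np.float64(-0.705))]
290 [(np.float64(0.36), np.float64(-0.28), np.float64(0.15)), (np.float64(0.365), np.float64(-0.295), np.float64(0.151))]
296 [(np.float64(0.36), np.float64(-0.281), np.float64(0.155)), (np.float64(0.364), np.float64(-0.295), np.float64(0.155))]
302 [(np.float64(0.359), np.float64(-0.281), np.float64(0.16)), (np.float64(0.364), np.float64(-0.295), np.float64(0.16))]
308 [(np.float64(0.36), np.float64(-0.281), np.float64(0.166)), (np.float64(0.364), np.float64(-0.294), np.float64(0.164))]
314 [(np.float64(0.36), np.float64(-0.281), np.float64(0.17)), (np.float64(0.364), np.float64(-0.294), np.float64(0.169))]
320 [(np.float64(0.36), np.float64(-0.281), np.float64(0.173)), (np.float64(0.364), np.float64(-0.294), np.float64(0.174))]
326 [(np.float64(0.36), np.float64(-0.281), np.float64(0.178)), (np.float64(0.364), np.float64(-0.294), np.float64(0.177))]
332 [(np.float64(0.358), np.float64(-0.282), np.float64(0.178)), (np.float64(0.363), np.float64(-0.294), np.float64(0.18))]
338 [(np.float64(0.356), np.float64(-0.283), np.float64(0.179)), (np.float64(0.364), np.float64(-0.293), np.float64(0.186))]
344 [(np.float64(0.359), np.float64(-0.282), np.float64(0.187)), (np.float64(0.365), np.float64(-0.293), np.float64(0.19))]
311 270 [ 0.3743 -0.2874  0.1339]
258 280 [ 0.3669 -0.2671  0.1435]
312 300 [ 0.3673 -0.2904  0.147 ]
312 292 [ 0.3672 -0.2904  0.1396]
(np.float64(313.25439589986354), np.float64(276.7023283579921))
```

Depth shows the real fingertips end about 37 mm above the reported TCP: pad edge at row 288, z≈0.149, with TCP z at 0.110. So I haven't touched the tang yet, which also explains the slip earlier. The tang sits at column 322 and the finger gap at 314, so I'll shift +4 mm in x and go down onto it.

```bash
python3 -m pendant '{"claw":[7,7,7,7],"dp":[[0.2,0,-0.19],[0,0.4,0],[0,0.4,0],[0,0,0]],"rot":[[0,0,0],[0,0,0],[0,0,0],[0,0,0]]}' 60
python3 -c "
from h import *
s=status.read_state();print(s['joint_positions'])
f=grab('wrist','j');cv2.imwrite('pics/j2.png',cv2.resize(f['img'][230:350,240:400,::-1],None,fx=5,fy=5,interpolation=cv2.INTER_CUBIC))
for u,v in((298,291),(334,291),(314,270),(314,300),(318,300)):print(u,v,px(f,u,v).round(4))"
```

```text
time_s: 10.1
eef_pos: [0.3483, -0.2944, 0.0935]
eef_rot: [0.576, -0.575, 0.411, -0.41]
force: [0.6, 0.6, 4.0]
finger_gap: 0.0071
[ 0.21195017  0.55674163  0.65294458  2.10110243 -0.55272336  0.65872459
  0.00278135]
298 291 [ 0.3571 -0.2846  0.134 ]
334 291 [ 0.3618 -0.2993  0.1332]
314 270 [ 0.3672 -0.2884  0.1306]
314 300 [ 0.352  -0.2936  0.1274]
318 300 [ 0.3518 -0.2956  0.1258]
```

View pics/j2.png

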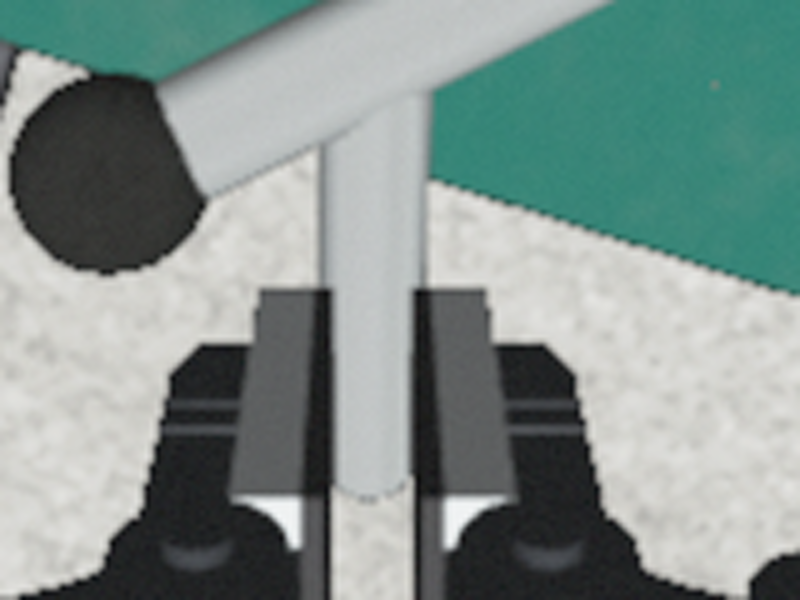

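The tang is now seated in the groove, at column 314 with 4 N. I'll follow the arc.

```bash
python3 -m pendant '{"claw":[7,7,7,7,7,7],"dp":[[-0.09,0.39,0.09],[-0.09,0.39,0.09],[0,0.39,0.09],[0,0.39,0.09],[0.11,0.38,0.09],[0.11,0.38,0.09]],"rot":[[0,0,0],[0,0,0],[0,0,0],[0,0,0],[0,0,0],[0,0,0]]}'
python3 -c "
from h import *
s=status.read_state();print(s['joint_positions'])
f=grab('wrist','k');cv2.imwrite('pics/k2.png',cv2.resize(f['img'][200:350,220:420,::-1],None,fx=4,fy=4,interpolation=cv2.INTER_CUBIC))"
```

```text
time_s: 10.65
eef_pos: [0.3593, -0.2932, 0.0483]
eef_rot: [-0.575, 0.576, -0.41, 0.412]
force: [-0.1, -1.3, 4.6]
finger_gap: 0.0072
[ 0.26093092  0.63451378  0.56449178  2.12184681 -0.64360458  0.55511066
  0.05969846]
```

View pics/k2.png

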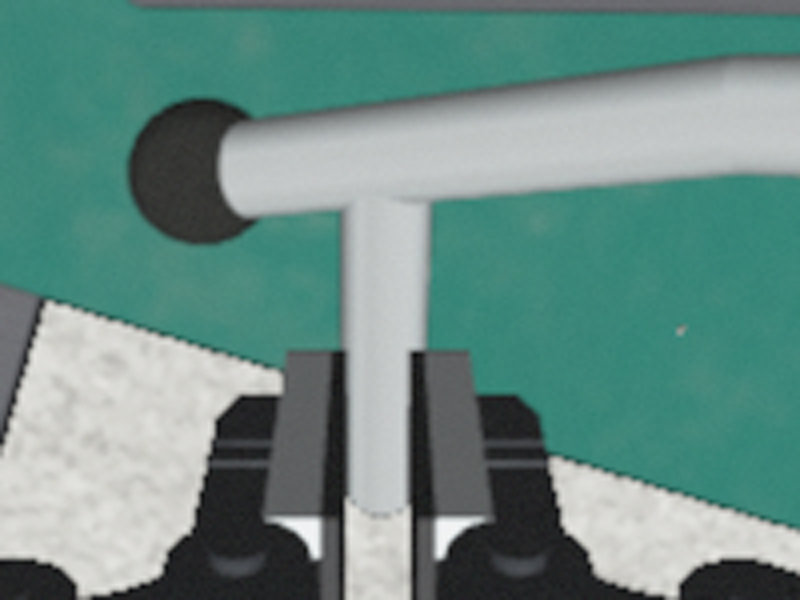

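Still seated, with k near 0.75. I'll push on past over-centre.

```bash
python3 -m pendant '{"claw":[7,7,7,7,7,7,7],"dp":[[0.16,0.28,0.06],[0.16,0.28,0.06],[0.16,0.2,0.04],[0.16,0.2,0.04],[0.18,0.18,0.03],[0.18,0.18,0.03],[0,0,0]],"rot":[[0,0,0],[0,0,0],[0,0,0],[0,0,0],[0,0,0],[0,0,0],[0,0,0]]}'
python3 -c "
from h import *
s=status.read_state();print(s['joint_positions'])
f=grab('wrist','l')"
```

```text
time_s: 11.28
eef_pos: [0.37, -0.3086, 0.0205]
eef_rot: [0.576, -0.576, 0.411, -0.41]
force: [0.5, -0.0, 1.3]
finger_gap: 0.007
[ 0.31263928  0.69889958  0.51597018  2.08640435 -0.68071688  0.52908502
  0.09450108]
```

View pics/l_wrist.png

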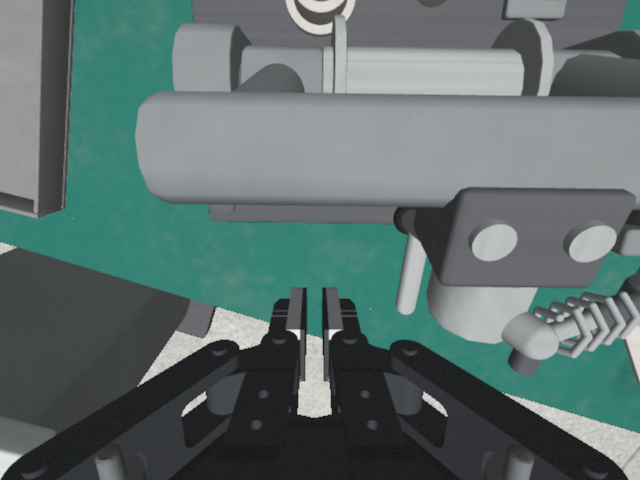

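The kickstand snapped down: the tang now hangs at (410,270) under the pivot block. I'll back off, rise and open the fingers.

```bash
python3 -m pendant '{"claw":[7,7,7,7,7,7,7,7,7,7],"dp":[[0,0,-0.75],[0,0,-0.75],[0,-1,0],[0,-1,0],[0,-1,0],[0,-1,0],[0,-1,0],[0,-1,0],[0,-1,0],[0,-1,0]],"rot":[[0,0,0],[0,0,0],[0,0,0],[0,0,0],[0,0,0],[0,0,0],[0,0,0],[0,0,0],[0,0,0],[0,0,0]]}'
python3 -m pendant '{"claw":[85,85,85,85,85,85],"dp":[[0,-1,0],[0,-1,0],[0,-0.5,0],[0,0,0],[0,0,0],[0,0,0]],"rot":[[0,0,0],[0,0,0],[0,0,0],[0,0,0],[0,0,0],[0,0,0]]}'
python3 -c "
from h import *
from scipy.spatial.transform import Rotation as Ro
s=status.read_state();print(s['joint_positions']);p=np.load('rig.npy')
f=grab('wrist','m');grab('top','m')
R=Ro.from_quat(s['eef_rot'][[1,2,3,0]]).as_matrix();print(R.round(3))
for q in(.24,0): print(q,(R.T@(rig2w(p,ball(q))-s['eef_pos'])).round(4))
print(proj(f,rig2w(p,ball(.24))))"
```

```text
time_s: 12.17
eef_pos: [0.3414, -0.3179, 0.1823]
eef_rot: [0.576, -0.575, 0.411, -0.41]
force: [-0.3, 0.0, 0.6]
finger_gap: 0.0071
time_s: 12.67
eef_pos: [0.3414, -0.3178, 0.2303]
eef_rot: [0.576, -0.576, 0.411, -0.41]
force: [-0.5, 0.5, -0.3]
finger_gap: 0.0784
[ 0.11473329  0.38288893  0.82364538  1.89866515 -0.33060672  1.00410161
 -0.15488455]
[[ 0.326 -0.002  0.945]
 [-0.945  0.002  0.326]
 [-0.002 -1.    -0.001]]
0.24 [0.0979 0.0102 0.0787]
0 [0.0981 0.0049 0.1215]
(np.float64(506.0645780381921), np.float64(126.48084526815843))
```

View pics/m_wrist.png

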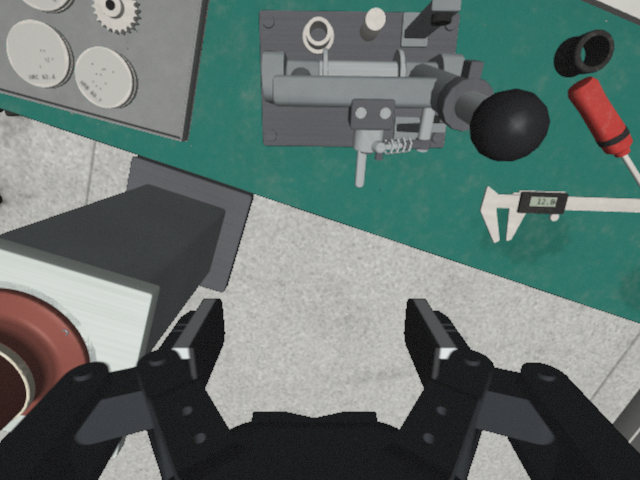

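The ball is at (509,125), against (506,126) projected, and the kickstand hangs down. I'll move over the ball.

```bash
python3 -m pendant '{"claw":[85,85,85,85,85,85,85,85],"dp":[[0.7,0,0.56],[0.7,0,0.56],[0.7,0,0.56],[0.7,0,0.56],[0.7,0,0.56],[0.7,0,0.56],[0.7,0,0.56],[0,0,0]],"rot":[[0,0,0],[0,0,0],[0,0,0],[0,0,0],[0,0,0],[0,0,0],[0,0,0],[0,0,0]]}'
python3 -c "
from h import *
from scipy.spatial.transform import Rotation as Ro
s=status.read_state();print(s['joint_positions']);p=np.load('rig.npy')
f=grab('wrist','n')
R=Ro.from_quat(s['eef_rot'][[1,2,3,0]]).as_matrix()
print((R.T@(rig2w(p,ball(.24))-s['eef_pos'])).round(4))
print(proj(f,rig2w(p,ball(.24))))
for v in range(296,340,4):
  for u in (205,428): print(v,u,px(f,u,v).round(4),end=' ')
  print()"
```

```text
time_s: 13.43
eef_pos: [0.4506, -0.3866, 0.2296]
eef_rot: [-0.576, 0.576, -0.41, 0.41]
force: [0.4, 0.1, -0.3]
finger_gap: 0.0847
[ 0.22736204  0.59048388  0.75740205  1.56602765 -0.42964294  1.15870279
 -0.16192409]
[-0.0028  0.0097 -0.0021]
(np.float64(308.5656097057483), np.float64(273.16557330212026))
296 205 [-0.1476 -0.1816 -0.709 ] 296 428 [ 3.759e-01 -5.693e-01 -1.000e-04] 
300 205 [-0.1604 -0.186  -0.7045] 300 428 [ 0.3702 -0.5723 -0.0012] 
304 205 [ 0.4466 -0.3422  0.28  ] 304 428 [ 0.476  -0.4267  0.28  ] 
308 205 [ 0.4472 -0.3432  0.2837] 308 428 [ 0.4758 -0.4256  0.2836] 
312 205 [ 0.4462 -0.3438  0.2848] 312 428 [ 0.4754 -0.4248  0.2864] 
316 205 [ 0.4446 -0.3442  0.2849] 316 428 [ 0.4751 -0.424   0.2892] 
320 205 [ 0.4441 -0.3449  0.2867] 320 428 [ 0.4741 -0.4239  0.2907] 
324 205 [ 0.4426 -0.3453  0.2871] 324 428 [ 0.4725 -0.4247  0.2905] 
328 205 [ 0.4412 -0.3458  0.2875] 328 428 [ 0.4715 -0.4248  0.2916] 
332 205 [ 0.439  -0.3461  0.2869] 332 428 [ 0.4701 -0.4253  0.292 ] 
336 205 [ 0.4377 -0.3467  0.2875] 336 428 [ 0.4683 -0.4263  0.2915]
```

View pics/n_wrist.png

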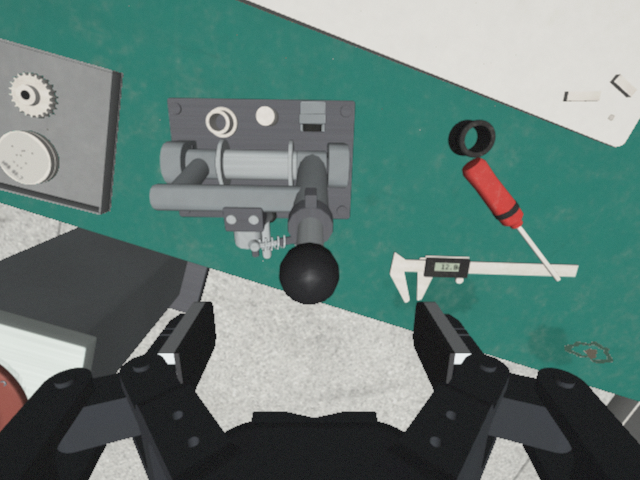

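```bash
python3 -m pendant '{"claw":[85,85,85,85,85,85,85,85],"dp":[[-0.14,0.5,-0.1],[0,0.5,0],[0,0.5,0],[0,0.5,0],[0,0.5,0],[0,0.5,0],[0,0.5,0],[0,0,0]],"rot":[[0,0,0],[0,0,0],[0,0,0],[0,0,0],[0,0,0],[0,0,0],[0,0,0],[0,0,0]]}'
python3 -c "
from h import *
f=grab('wrist','o')"
```

```text
time_s: 14.15
eef_pos: [0.4444, -0.3826, 0.1589]
eef_rot: [0.576, -0.575, 0.412, -0.409]
force: [-0.9, 0.1, -0.2]
finger_gap: 0.0853
```

View pics/o_wrist.png

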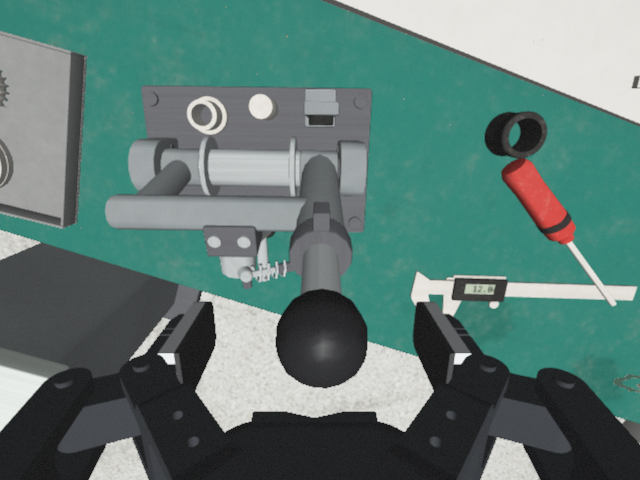

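The ball is centred between the pads: ball at (321,338), gap centre near 314. I'll trim by 3 mm and close.

```bash
python3 -m pendant '{"claw":[85,40,30,20,20,20,20,20],"dp":[[0.15,0,0.12],[0,0,0],[0,0,0],[0,0,0],[0,0,0],[0,0,0],[0,0,0],[0,0,0]],"rot":[[0,0,0],[0,0,0],[0,0,0],[0,0,0],[0,0,0],[0,0,0],[0,0,0],[0,0,0]]}' 40
python3 -c "
from h import *
from scipy.spatial.transform import Rotation as Ro
f=grab('wrist','p'); s=status.read_state();p=np.load('rig.npy')
R=Ro.from_quat(s['eef_rot'][[1,2,3,0]]).as_matrix()
print(s['joint_positions'],R.round(3))
b=rig2w(p,ball(.24))
for q in(.24,.2,.15,.1,.05,0): print(q,(R.T@(rig2w(p,ball(q))-b)).round(4))"
```

```text
time_s: 14.87
eef_pos: [0.448, -0.3844, 0.1622]
eef_rot: [0.577, -0.575, 0.411, -0.409]
force: [-2.4, 3.8, 4.2]
finger_gap: 0.033
[ 0.2503917   0.65124406  0.71549381  1.66432219 -0.48913931  1.0160767
 -0.10858218] [[ 0.326 -0.001  0.945]
 [-0.945  0.004  0.326]
 [-0.004 -1.     0.001]]
0.24 [0. 0. 0.]
0.2 [ 0.     -0.0016  0.007 ]
0.15 [ 0.0001 -0.0031  0.0159]
0.1 [ 0.0001 -0.0042  0.0248]
0.05 [ 0.0001 -0.0049  0.0338]
0 [ 0.0002 -0.0051  0.0428]
```

View pics/p_wrist.png

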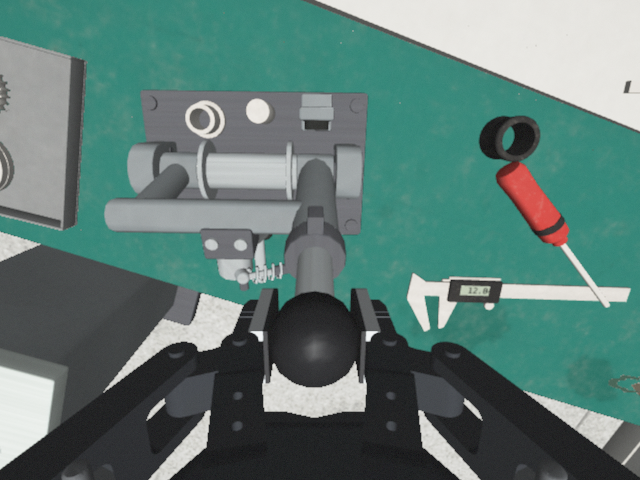

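```bash
python3 - <<'E'
from h import *
f=dict(np.load('p_wrist.npz'))
for v in range(284,392,8):
  print(v,[(u,tuple((px(f,u,v)*1000).round(0))) for u in (256,264,270,314,360,367,374)])
cv2.imwrite('pics/p2.png',cv2.resize(f['img'][270:400,230:400,::-1],None,fx=4.5,fy=4.5,interpolation=cv2.INTER_CUBIC))
E
```

```text
284 [(256, (np.float64(351.0), np.float64(-352.0), np.float64(1.0))), (264, (np.float64(354.0), np.float64(-360.0), np.float64(-0.0))), (270, (np.float64(356.0), np.float64(-366.0), np.float64(0.0))), (314, (np.float64(461.0), np.float64(-380.0), np.float64(201.0))), (360, (np.float64(387.0), np.float64(-457.0), np.float64(0.0))), (367, (np.float64(390.0), np.float64(-464.0), np.float64(0.0))), (374, (np.float64(392.0), np.float64(-471.0), np.float64(-1.0)))]
292 [(256, (np.float64(342.0), np.float64(-355.0), np.float64(0.0))), (264, (np.float64(452.0), np.float64(-361.0), np.float64(203.0))), (270, (np.float64(453.0), np.float64(-363.0), np.float64(204.0))), (314, (np.float64(465.0), np.float64(-379.0), np.float64(215.0))), (360, (np.float64(465.0), np.float64(-400.0), np.float64(203.0))), (367, (np.float64(466.0), np.float64(-403.0), np.float64(203.0))), (374, (np.float64(384.0), np.float64(-474.0), np.float64(2.0)))]
300 [(256, (np.float64(447.0), np.float64(-359.0), np.float64(202.0))), (264, (np.float64(452.0), np.float64(-362.0), np.float64(210.0))), (270, (np.float64(453.0), n
[... 4829 characters left out ...]
float64(236.0))), (360, (np.float64(444.0), np.float64(-404.0), np.float64(231.0))), (367, (np.float64(451.0), np.float64(-403.0), np.float64(239.0))), (374, (np.float64(469.0), np.float64(-394.0), np.float64(264.0)))]
388 [(256, (np.float64(460.0), np.float64(-366.0), np.float64(267.0))), (264, (np.float64(-401.0), np.float64(-479.0), np.float64(-704.0))), (270, (np.float64(-392.0), np.float64(-500.0), np.float64(-701.0))), (314, (np.float64(-341.0), np.float64(-653.0), np.float64(-705.0))), (360, (np.float64(-287.0), np.float64(-813.0), np.float64(-707.0))), (367, (np.float64(469.0), np.float64(-392.0), np.float64(267.0))), (374, (np.float64(469.0), np.float64(-394.0), np.float64(267.0)))]
```

View pics/p2.png

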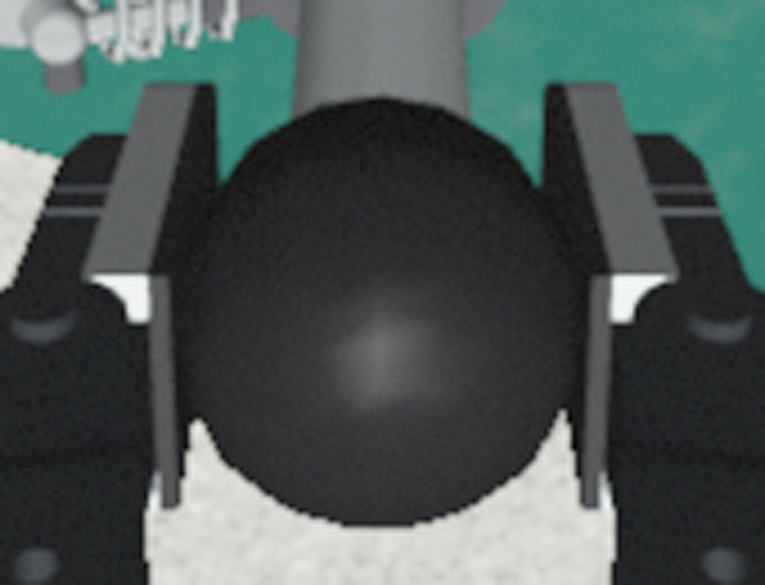

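The pads cover z 0.201–0.232 around the ball's centre at 0.220, so the grip is sound. I'll bring it upright slowly along its arc.

```bash
python3 -m pendant '{"claw":[20,20,20,20,20,20,20],"dp":[[0,-0.03,0.1],[0,-0.03,0.15],[0,-0.03,0.15],[0,-0.03,0.15],[0,-0.03,0.15],[0,-0.015,0.15],[0,-0.015,0.15]],"rot":[[0,0,0],[0,0,0],[0,0,0],[0,0,0],[0,0,0],[0,0,0],[0,0,0]]}' 50
python3 -m pendant '{"claw":[20,20,20,20,20,20,20,20],"dp":[[0,-0.015,0.15],[0,-0.015,0.15],[0,-0.015,0.15],[0,-0.007,0.15],[0,-0.007,0.15],[0,-0.007,0.15],[0,-0.007,0.15],[0,0,0.08]],"rot":[[0,0,0],[0,0,0],[0,0,0],[0,0,0],[0,0,0],[0,0,0],[0,0,0],[0,0,0]]}'
python3 -m pendant '{"claw":[20,20,20,20,20,20,20],"dp":[[0,0,0],[0,0,0],[0,0,0],[0,0,0],[0,0,0],[0,0,0],[0,0,0]],"rot":[[0,0,0],[0,0,0],[0,0,0],[0,0,0],[0,0,0],[0,0,0],[0,0,0]]}'
python3 -c "
from h import *
p=np.load('rig.npy');s=status.read_state()
f=grab('wrist','q');g=grab('side','q');t=grab('top','q');print(s['joint_velocities'].round(3))
for q in(.05,0,-.05): print(q,rig2w(p,ball(q)),proj(f,rig2w(p,ball(q))))"
```

```text
time_s: 15.5
eef_pos: [0.4655, -0.3786, 0.1657]
eef_rot: [0.576, -0.575, 0.412, -0.409]
force: [-5.2, 3.8, 7.0]
finger_gap: 0.0324
time_s: 16.17
eef_pos: [0.4885, -0.3711, 0.1673]
eef_rot: [0.576, -0.575, 0.411, -0.41]
force: [-2.5, 3.1, 6.6]
finger_gap: 0.0327
time_s: 16.75
eef_pos: [0.4883, -0.3711, 0.1673]
eef_rot: [0.576, -0.575, 0.411, -0.41]
force: [-3.5, 3.3, 5.9]
finger_gap: 0.0325
[ 0.001 -0.002  0.    -0.002  0.001  0.002 -0.002]
0.05 [ 0.47971575 -0.37385403  0.22477505] (np.float64(311.8983141102021), np.float64(356.93198814901865))
0 [ 0.48823284 -0.3709572   0.225     ] (np.float64(311.9595254341211), np.float64(337.7988120165613))
-0.05 [ 0.49674993 -0.36806036  0.22477505] (np.float64(312.0337366077112), np.float64(317.1907171595525))
```

View pics/q_wrist.png

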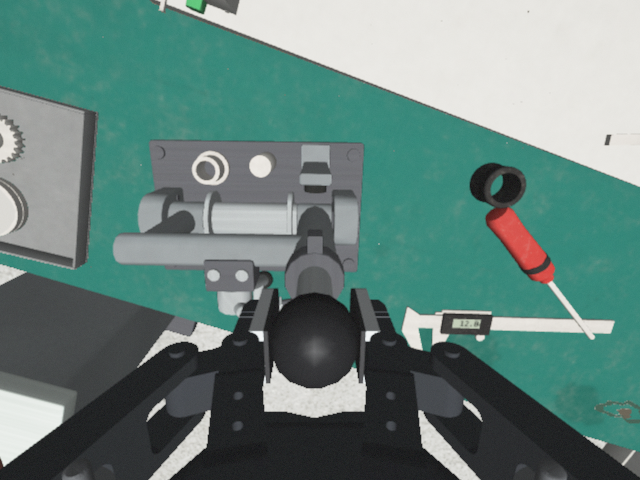

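View pics/q_top.png

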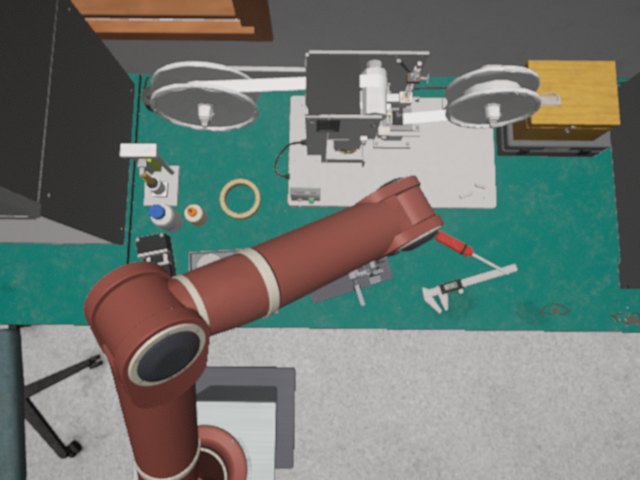

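The wrist view shows the ball at (314,341), against row 338 expected for upright, and the samples are in place. One independent check of the lean: the stay's ridge against the axle's ridge, from depth.

```bash
python3 - <<'E'
from h import *
f=dict(np.load('q_wrist.npz'));p=np.load('rig.npy');c,s=np.cos(p[2]),np.sin(p[2])
def rg(X): d=X-np.array([p[0],p[1],0]); return np.array([c*d[0]+s*d[1],-s*d[0]+c*d[1],d[2]])*1000
from scipy.optimize import least_squares
for nm,vr,r in(('axle',(206,232),None),('stay',(236,264),11)):
    P=np.array([rg(px(f,u,v)) for u in range(225,290,4) for v in range(*vr)])
    z=P[:,2]; P=P[(z>(115 if nm=='stay' else 35))&(z<(150 if nm=='stay' else 80))]
    g=least_squares(lambda a:np.hypot(P[:,0]-a[0],P[:,2]-a[1])-(a[2] if r is None else r),[np.mean(P[:,0]),np.max(P[:,2])-10,12],loss='soft_l1')
    print(nm,len(P),g.x.round(1),g.cost)
E
python3 -c "
from h import *
s=status.read_state();print(s['time_s'],s['force'],s['finger_gap'])"
```

```text
axle 440 [ 6.4 66.5  9.9] 786.84081968327
stay 470 [  0.4 125.2  12. ] 99.66487148955405
16.9 [-2.55802795  4.07730487  5.85404321] 0.03241121165642382
```

```bash
python3 - <<'E'
from h import *
f=dict(np.load('q_wrist.npz'));p=np.load('rig.npy');c,s=np.cos(p[2]),np.sin(p[2])
def rg(X): d=X-np.array([p[0],p[1],0]); return (np.array([c*d[0]+s*d[1],-s*d[0]+c*d[1],d[2]])*1000).round(1)
print('rod',rg(px(f,261,165)))
for u in(230,260,280):  # plate +x edge and
    for v in (138,140,142,144): print(u,v,rg(px(f,u,v)))
for u,v in((158,146),(150,142),(363,144)): print(u,v,rg(px(f,u,v)))
for v in range(204,234,3): print(v,rg(px(f,255,v)))
E
```

```text
rod [ 48.6 -11.7  54.6]
230 138 [68.  25.2 -0.3]
230 140 [66.5 23.1  9.1]
230 142 [64.8 22.6 11.7]
230 144 [63.1 22.6 12. ]
260 138 [68.2 -3.7  1.7]
260 140 [66.3 -3.3 -0.6]
260 142 [64.9 -4.9 10.6]
260 144 [63.2 -4.9 11.2]
280 138 [ 68.3 -22.5   0.6]
280 140 [ 66.5 -22.5   1.6]
280 142 [ 65.1 -23.6  12.4]
280 144 [ 63.4 -23.6  13.5]
158 146 [61.2 87.3 16.5]
150 142 [64.5 96.  12.4]
363 144 [  63.7 -100.    11.6]
204 [14.9 -4.3 49. ]
207 [13.4 -5.  53.8]
210 [11.3 -5.3 56.3]
213 [ 9.3 -5.6 58.6]
216 [ 6.7 -5.5 58.6]
219 [ 4.7 -5.8 61.1]
222 [ 1.6 -5.3 59.1]
225 [-0.6 -5.5 60.6]
228 [-3.3 -5.3 60.4]
231 [-6.9 -4.6 57.4]
```

The plate's edge comes out at rig x = 65 mm and the stay's axis at x = 0.4, z = 125 mm. So the frame is upright within about 0.01 rad, and I'll hand in.

```bash
python3 -c "
from h import *
robot.hand_in(); s=status.read_state(); print(s['time_s'],s['eef_pos'],s['force'],s['finger_gap'])"
```

```text
the job is handed in; nothing more can be done
the job is handed in; nothing more can be done
```

I pushed the kickstand down while the frame leaned on its rest, then gripped the ball, brought the frame upright along its arc and handed the job in with the gripper closed. No verdict is reported. The last clock reading was 16.9 s of the 48 s allowed.

- **First push:** it failed. The closed tips slipped off the tang and the kickstand sprang back up. I then pushed with the fingers 7 mm apart, so the tang sat between the tips, and the kickstand snapped down.
- **Finger offset:** the depth pictures put the real fingertips 37–48 mm behind the reported TCP, depending on the opening. This disagrees with the description. I corrected for it in the second push and in the grasp.
- **Upright:** the frame is within about 0.01 rad. The stay's axis measured at rig x 0.4 mm, z 125.2 mm, and the ball was within 3 pixels of its expected place. My cylinder fit for the axle was poor, so I left it out.
- **Grip:** the force was set to 50 N. The opening read 32.5 mm on the 36 mm ball, but the pads overlapped its centre. I did not measure the contact force on the ball directly.
- **Still and undisturbed:** joint speeds were near zero in the hold. The samples, bottles, tape roll, loupe, screwdriver and caliper looked in place in the pictures. I did not measure their positions against the start. A rough single-pixel reading put the rod about 6 mm from its nominal spot.
- **Not checked after hand-in:** the state could no longer be read then, so the final second is unconfirmed.

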